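Start the bobbin winder

ROBOT

A 6-joint arm with a two-finger parallel gripper is mounted at the origin on the work surface. World frame = base frame: x ahead of the robot, y to its left, z up, the work surface at z = 0. Lengths are in m, angles in rad, forces in N, time in s.
With the tool pointing down it reaches from about 0.25 to 0.725 m from the base axis. Payload 4 kg.
Tool frame: the origin (TCP) lies midway between the tips of the shut fingers; the grasp point (between the pads) lies 19 mm behind it; z points along the fingers, y is the direction in which the jaws open and shut (so a half turn about z gives the same grasp; the last joint's range is limited). The gripper opens to 85 mm and grips with 20 to 120 N. Pads are 22 mm wide; open, the fingers measure 114 mm over their backs; the gripper's body (76 mm by 85 mm) begins 54 mm behind the grasp point. The pads swing forward as they close: fully open they stand 13 mm farther back than shut.
Start: joints at [1.212, 0.241, 0.005, 1.335, 0, 1.571], TCP at [0.176, 0.468, 0.231] pointing down, gripper open.
Joint ranges: [-2.72, 2.72], [-1.05, 1.87], [-1.09, 1.28], [-1.99, 2.15], [-1.42, 1.44], [-3.14, 3.14]. Speed limits (rad/s): [2.79, 2.79, 3.14, 3.14, 3.14, 3.14].

INTERFACE

Orientations are given as a unit quaternion [x, y, z, w].
In Python, from workcell import get_obs, camera, camera_model, job_done, masks_of gives the robot as it stands.
- The arm moves only by the tool jog_arm, never from a script. Its argument "deltas" is a list that holds one entry, the list of rows, each a list of 7 numbers: the shift along the tool's x, y, z in mm, then the turn, a rotation vector about the tool's x, y, z in degrees, then the finger opening in mm, from 0 to 85.4. A call has 1 to 5 rows; each row shifts and turns the pose as measured when the row begins, along the tool's axes as they then stand; what a row does not reach is not made up. A row lasts 1/10 s, in which the tool goes at most 50 mm and 8.59 degrees, less where a joint would pass 70% of its speed; a pose out of reach is approached as far as the arm can. A call with a gripper value outside its range is refused whole. The fingers move at their own pace and stop on an object; the grip force is fixed at half the most. Time passes only in rows, so rows that do not move let the fingers close. It gives the time, the measured TCP pose, the force and the opening at its end, in the units of the state.
- get_obs(): the state, without advancing time (a new reading comes with each control period).
- camera(name): name is "scene" or "top" or "wrist"; returns the picture (400x640x3 uint8, red, green, blue); there is no depth.
- camera_model(name): a dict with "fovy" (degrees; the focal length in pixels is half the picture's height over the tangent of half this angle, whatever the lens; pixels are square), "cx", "cy" (the principal point, pixels), "pose" (4x4, takes a point from camera to world coordinates); the wrist camera has in their place "T_tool_cam" (4x4, takes a point from camera to tool coordinates, whose origin is the TCP and whose axes are the flange's). Camera axes: x right, y down, z forward; pixel columns grow to the right and rows downward; lengths in m; the calibration is good to about 2 mm. The wrist camera is an equidistant fisheye: a pixel r from the principal point sees the ray r / f radians off the axis. A picture is of the moment at which its call begins: read the wrist's pose just before it. camera_model takes no time and is no camera call.
- job_done(): hands the job in, once; it reports no verdict.
Trained networks look in the newest picture that a camera, given by its name, has taken for a name from the list of things; names that differ only in an ending like _2 or _b are one class to them, and where a whole thing is asked for, a point or a joint stands for the part that bears it (a point fixed in the world has none). Each returns a list of dicts, best first, with "conf" (0 to 1); they miss things now and then, are a little off and sometimes report something else, mostly with a low value. They report only what shows in the picture. A call takes as long as a camera call. They do not tell look-alikes from the thing itself.
- masks_of(target, camera): "pixels" (400x640 bool, what is visible of it) and "at" ([column, row] in pixels, amid what is visible of it).
The state is a dict: "clock": time; "joint_pos": joint angles; "joint_vel": joint speeds; "tau": joint torques, N m; "eef_pos": TCP position; "tool_rot": TCP orientation; "ft_force": force on the tool from outside, world axes, zero at the start; "ft_torque": the same for the moment, N m; "grip_width": finger opening in m.
Only numpy, scipy, OpenCV 4.12 (cv2) and the standard library are available. Lean on these libraries where they do the work, as an engineer would, in place of code of your own. Each camera call takes 0.05 s, during which the arm holds its last target. There are 200 camera calls.

TASK

Start the bobbin winder using closed fingers only: first push the winder's latch paddle sideways towards the bobbin until it stops, next press down the raised end of the rocker switch so that it stays over, then press the round start button fully down for a moment and let it come back up. Do not press the square stop button, do not pinch or pick up anything, leave the loose things around them where they are, and finish with the hand clear.

Things in the scene. Friction and masses are not known exactly. Their poses are not given: they have to be found in the camera images.
- winder: Bobbin winder fixed to the table: grey base plate 120 (x) x 150 (y) x 30 mm high, origin at the centre of its underside, z up. On it: a motor housing 36 mm wide along the +y edge, its top 75 mm above the table; a bobbin 30 mm across on a spindle at x 26, y 15, its top 64 mm above the table; and the latch, turning about a vertical pin at x 0, y -30 mm.
- latch_tab (a point): Point on the mid-plane of the latch's black upright thumb paddle, 60 mm above the table, 55 mm from the pin. Paddle: 26 mm along local x (+x points to the pin), 8 mm thick (local y), from 38 to 74 mm above the table. Push its -y face towards local +y (towards the bobbin); on that side nothing stands on the 30 mm base plate. The frame turns with the latch; open, it points to the winder's -x side.
- latch (a joint): Latch angle in rad: 0 fully open, 0.55 at its stop, closed on the bobbin (clockwise seen from above; the paddle travels about 30 mm in all, nearly along the winder's +y). It stays where it is left; it takes about 2 N at the paddle.
- rocker_box: Box of the rocker switch: grey metal box 90 x 90 x 40 mm high, screwed to the table; origin at the centre of its underside, z up. On its top, centred, a black rocker 34 mm wide (y) with 58 mm span (x), bent in the middle like a shallow V and hinged there about y, 41 mm above the table. Off: the -x half is level, 47 mm above the table, and the +x half slopes up at 0.4 rad.
- rocker_end (a point): Point in the middle of the rocker's raised half: on its top face, 17 mm towards the box's +x from the hinge, 55 mm above the table when off. The half's end is 25 mm from the hinge and 58 mm above the table when off. The frame turns with the rocker; off, it is parallel to the box.
- rocker (a joint): Rocker angle in rad: 0 off, 0.4 fully on (+x end down, +x half level, 47 mm above the table). It stays where it is left; it takes about 2.5 N near the raised end.
- start_box: Box of the start button: grey metal box 90 x 90 x 40 mm high, screwed to the table; origin at the centre of its underside, z up. The round button is centred on its top.
- start_top (a point): Centre of the top face of the ROUND white start button, 36 mm across, 52 mm above the table when up. z up.
- start (a joint): Travel of the start button in m: 0 up, 0.006 fully down. Spring return: 1.5 N to start, 4 N fully down.
- stop_box: Box of the stop button: grey metal box 90 x 90 x 40 mm high, screwed to the table; origin at the centre of its underside, z up. The square button is centred on its top. Leave it alone.
- stop_top (a point): Centre of the top face of the SQUARE white stop button, 34 x 34 mm, 52 mm above the table when up.
- stop (a joint): Travel of the stop button in m: 0 up, 0.006 fully down; same spring as the start button.
- small_block: Loose pale wooden cap block, 92 mm across, 53 mm high; origin under its centre. Leave alone.
- spool_a: Loose thread spool, 60 mm across its foot, 75 mm high; origin under its centre. Leave alone.
- spool_b: Loose thread spool, 52 mm across its foot, 60 mm high; origin under its centre. Leave alone.
- bobbin: Loose steel bobbin, 30 mm across, 16 mm high, lying on the table; origin under its centre. Leave alone.
- bowl: Loose white plastic bowl, 84 mm across, 45 mm high; origin under its centre. Leave alone.
There are look-alikes about, which are no part of the job. Leave any pink or red look-alike of the start_box alone.

How it is judged:
On the way, in this order (a step that is already met when the one before it is completed fails the run):
1. the latch is pushed over to its stop (value of joint latch above 0.44 rad), for 0.1 s.
2. the rocker is pressed over to on (value of joint rocker above 0.28 rad), for 0.1 s.
3. the round start button is pressed fully down (value of joint start above 0.0045 m), for 0.1 s.
At the end, for the whole second after the job is handed in: latch within 0.11 rad of its stop (over 0.44), rocker over to on (over 0.28 rad), both buttons up (less than 1.5 mm down), the loose things at rest within 30 mm of where they began (value of joint latch above 0.44 rad and value of joint rocker above 0.28 rad and value of joint each of start, stop below 0.0015 m and distance of each of small_block, spool_a, spool_b, bobbin, bowl from where it was at the start of the episode below 0.03 m and linear speed of each of small_block, spool_a, spool_b, bobbin, bowl below 0.02 m/s); the robot touches nothing.
It fails at once if the square stop button was pressed (over 2.5 mm) (value of joint stop above 0.0025 m).
It fails at once if the rocker was switched on while the latch was not closed (value of joint rocker above 0.28 rad and not (value of joint latch above 0.44 rad)).
It fails at once if the start button was pressed (over 3 mm) while the rocker was not on (value of joint start above 0.003 m and not (value of joint rocker above 0.28 rad)).
It fails at once if the latch paddle was taken between the fingers (x of the grasp point in the frame of latch_tab between -0.016 and 0.016 m and y of the grasp point in the frame of latch_tab between -0.005 and 0.005 m and z of the grasp point in the frame of latch_tab between -0.02 and 0.02 m).
It fails at once if another thing was picked up or shoved more than 30 mm (distance of any of small_block, spool_a, spool_b, bobbin, bowl from where it was at the start of the episode above 0.03 m).
It also fails if it takes over 51 s, if anything falls off the work surface, if the arm or the gripper's body presses on something with over 40 N, if the wrist force passes 120 N, or if a joint passes its speed limit or range.

## Working session

There is one attempt and no reset: what is moved stays moved. The work goes in short steps, Python scripts to look and compute and a tool call to move; the robot and the scene stay as the last step left them, time stands still between calls to the robot, and variables do not carry over. Pictures are saved under pics/ and viewed, about 8 in all and at most 12, crops included, and the job is handed in when it is done.

Besides the shell and the picture viewer there is one more tool, called after "Emit:" as name(argument=value, ...) on one line, values as JSON. jog_arm: Moves the arm, as the interface text tells. Its arguments: {"type":"object","properties":{"deltas":{"type":"array"}},"required":["deltas"]}

```bash
mkdir -p pics; ls; python3 - <<'E'
from workcell import *
import cv2,numpy as np
o=get_obs();print(o['clock'],o['eef_pos'],o['tool_rot'],o['grip_width'])
for n in('scene','top'):
    im=camera(n);cv2.imwrite(f'pics/{n}0.png',im[:,:,::-1]);m=camera_model(n);print(n,m['fovy'],m['cx'],m['cy'],np.round(m['pose'],3).tolist())
    for t in('winder','latch_tab','rocker_box','rocker_end','start_box','start_top','stop_box','stop_top','small_block','spool_a','bobbin','bowl'):
        print(t,[(round(d['conf'],2),np.round(d['at']).tolist(),int(d['pixels'].sum())) for d in masks_of(t,n)][:5])
E
```

```text
pics
0.0 [0.17535591 0.46757462 0.23040382] [ 1.78432966e-01  9.83951516e-01 -1.02679693e-03 -1.89932062e-04] 0.08522977496735286
scene 43.720626526400366 314.08640931670504 208.28934185181132 [[-0.731, 0.364, -0.577, 1.448], [0.682, 0.387, -0.62, 1.004], [-0.002, -0.847, -0.531, 0.933], [0.0, 0.0, 0.0, 1.0]]
winder [(0.6, [342.0, 235.0], 1551)]
latch_tab [(0.53, [341.0, 234.0], 1479), (0.41, [341.0, 220.0], 127)]
rocker_box [(0.66, [301.0, 209.0], 610)]
rocker_end []
start_box [(0.91, [268.0, 185.0], 582), (0.84, [270.0, 164.0], 509), (0.68, [217.0, 196.0], 603), (0.64, [303.0, 172.0], 493)]
start_top []
stop_box [(0.61, [386.0, 257.0], 917)]
stop_top [(0.58, [344.0, 219.0], 128), (0.44, [388.0, 249.0], 110)]
small_block [(0.67, [432.0, 288.0], 956), (0.47, [341.0, 218.0], 117)]
spool_a [(0.91, [243.0, 217.0], 351), (0.89, [322.0, 271.0], 352), (0.68, [264.0, 187.0], 577), (0.45, [275.0, 234.0], 473)]
bobbin [(0.36, [238.0, 182.0], 41)]
bowl [(0.66, [272.0, 235.0], 455)]
top 50.22131111878966 308.26186642922664 200.03309396007526 [[0.025, -0.99, 0.142, 0.352], [-0.999, -0.021, 0.03, -0.014], [-0.026, -0.142, -0.989, 1.214], [0.0, 0.0, 0.0, 1.0]]
winder [(0.88, [278.0, 206.0], 2288)]
latch_tab [(0.54, [290.0, 216.0], 154)]
rocker_box [(0.98, [357.0, 212.0], 1023), (0.4, [355.0, 216.0], 243)]
rocker_end [(0.81, [355.0, 216.0], 270)]
start_box [(0.96, [419.0, 218.0], 1107), (0.86, [478.0, 274.0], 1310), (0.71, [445.0, 163.0], 1216)]
start_top [(0.7, [481.0, 277.0], 154), (0.51, [447.0, 161.0], 129), (0.45, [423.0, 219.0], 137)]
stop_box [(0.63, [211.0, 212.0], 1181)]
stop_top [(0.49, [212.0, 211.0], 138)]
small_block [(0.74, [156.0, 204.0], 927)]
spool_a [(0.74, [251.0, 151.0], 247), (0.58, [384.0, 148.0], 363)]
bobbin [(0.6, [383.0, 150.0], 380), (0.53, [469.0, 211.0], 114), (0.46, [353.0, 214.0], 268)]
bowl [(0.6, [316.0, 146.0], 661), (0.26, [424.0, 215.0], 141)]
```

```bash
python3 - <<'E'
import cv2
im=cv2.imread('pics/top0.png');cv2.imwrite('pics/topc.png',cv2.resize(im[110:310,125:525],None,fx=2,fy=2,interpolation=2))
im=cv2.imread('pics/scene0.png');cv2.imwrite('pics/scenec.png',cv2.resize(im[130:330,190:490],None,fx=2.6,fy=2.6,interpolation=2))
E
```

```text
(no output)
```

View pics/topc.png

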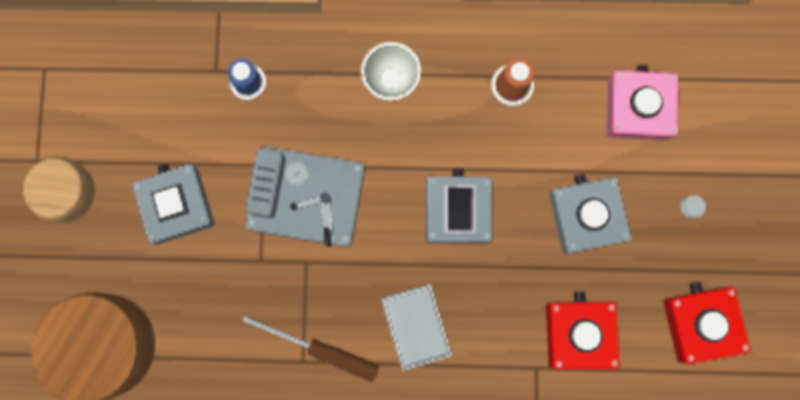

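View pics/scenec.png

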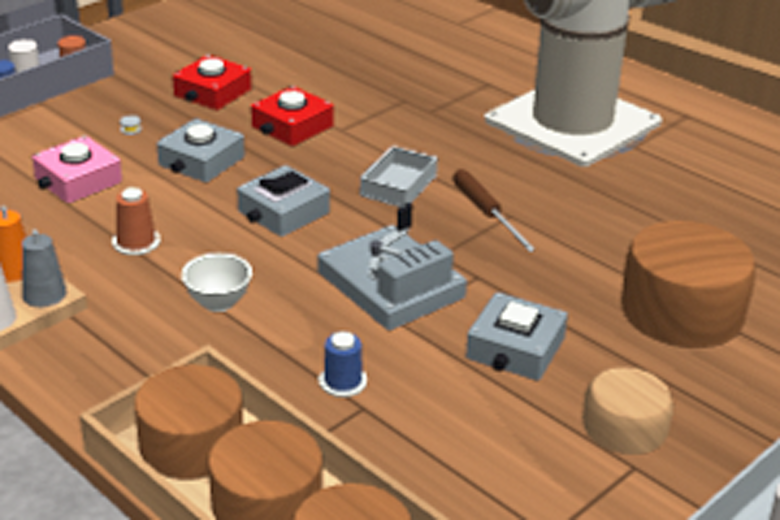

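Top view: the grey box with the round button at crop (594,213), i.e. pixel (422,217), fits start_box. The pink box at (447,161) and the two red boxes at (418,277) and (481,272) are look-alikes. The stop button is square at (209,211), the rocker box is at (355,214), and the black paddle is at (289,228), pointing to −x. Next I compute positions.

```bash
cat > h.py <<'E'
from workcell import *
import numpy as np, cv2
from scipy.spatial.transform import Rotation as R
def ray(name,uv):
    m=camera_model(name);f=200/np.tan(np.radians(m['fovy']/2))
    d=np.array([uv[0]-m['cx'],uv[1]-m['cy']])
    if name=='wrist':
        r=np.hypot(*d);a=r/f;c=np.r_[d/max(r,1e-9)*np.sin(a),np.cos(a)]
        o=get_obs();T=np.eye(4);T[:3,:3]=R.from_quat(o['tool_rot']).as_matrix();T[:3,3]=o['eef_pos'];P=T@m['T_tool_cam']
    else: c=np.r_[d/f,1];P=m['pose']
    return P[:3,3],P[:3,:3]@c
def at(name,uv,z):
    p,d=ray(name,uv);return np.round(p+d*(z-p[2])/d[2],4)
E
python3 - <<'E'
from h import *
for n,u,v,z in[('winder c1',364,163,.03),('winder c2',351,246,.03),('winder c3',247,229,.03),('winder bobbin',297,173,.064),('padtop outer?',329,244,.074),('pad in',327,226,.074),
 ('rb a',428,178,.04),('rb b',492,178,.04),('rb c',492,242,.04),('rb d',428,242,.04),('rock',460,209,.05),('start',594,213,.052),('sb',553,191,.04),('sb',615,179,.04),('sb',630,238,.04),('sb',569,252,.04),('stop',169,202,.052),('bobbin',693,206,.016),('dish',383,298,.03),('dish',431,286,.03),('dish',451,356,.03),('screw',312,345,.02),('bowl',391,70,.045)]:
    print(n,at('top',(125+u/2,110+v/2),z))
m=camera_model('wrist');print(m)
E
```

```text
winder c1 [0.5455 0.0256 0.03  ]
winder c2 [0.4285 0.0407 0.03  ]
winder c3 [0.4489 0.1865 0.03  ]
winder bobbin [0.5242 0.1156 0.064 ]
padtop outer? [0.4277 0.0681 0.074 ]
pad in [0.4517 0.0716 0.074 ]
rb a [ 0.5246 -0.0641  0.04  ]
rb b [ 0.5265 -0.1525  0.04  ]
rb c [ 0.4378 -0.1529  0.04  ]
rb d [ 0.4358 -0.0654  0.04  ]
rock [ 0.4812 -0.108   0.05  ]
start [ 0.4795 -0.2893  0.052 ]
sb [ 0.5101 -0.2364  0.04  ]
sb [ 0.5286 -0.3215  0.04  ]
sb [ 0.4476 -0.3405  0.04  ]
sb [ 0.4266 -0.2576  0.04  ]
stop [0.4819 0.2924 0.052 ]
bobbin [ 0.4964 -0.4354  0.016 ]
dish [ 0.3582 -0.0053  0.03  ]
dish [ 0.3762 -0.0708  0.03  ]
dish [ 0.2825 -0.0993  0.03  ]
screw [0.2917 0.0911 0.02  ]
bowl [ 0.6765 -0.0096  0.045 ]
{'fovy': 65.70646984690485, 'cx': 320.87974215246874, 'cy': 194.553230518234, 'T_tool_cam': array([[ 1.18032004e-03, -9.61217667e-01, -2.75788330e-01,
         7.02970125e-02],
       [ 9.99999006e-01,  1.34712822e-03, -4.15407639e-04,
         1.66486745e-04],
       [ 7.70819404e-04, -2.75787566e-01,  9.61218302e-01,
        -1.41967644e-01],
       [ 0.00000000e+00,  0.00000000e+00,  0.00000000e+00,
         1.00000000e+00]])}
```

Emit:
jog_arm(deltas=[[[0,0,0,0,0,-6.9,0],[0,0,0,0,0,-6.9,0],[0,0,0,0,0,-6.8,0],[-20,-40,0,0,0,0,0],[-20,-40,0,0,0,0,0]]])

```text
clock: 1.8
eef_pos: [0.2162, 0.3914, 0.2304]
tool_rot: [-0.012, 1.0, 0.001, 0.0]
ft_force: [1.0, -0.7, -0.6]
grip_width: 0.0123
```

Emit:
jog_arm(deltas=[[[-22,-42,0,0,0,0,0],[-22,-42,0,0,0,0,0],[-22,-42,0,0,0,0,0],[-22,-42,0,0,0,0,0],[-22,-42,0,0,0,0,0]]])

```text
clock: 2.3
eef_pos: [0.3343, 0.1776, 0.2306]
tool_rot: [-0.015, 1.0, 0.002, 0.002]
ft_force: [1.3, -0.1, 0.2]
grip_width: -0.0005
```

Emit:
jog_arm(deltas=[[[-20,-42,0,0,0,0,0],[-20,-42,0,0,0,0,0],[-20,-42,0,0,0,0,0],[-15,-40,0,0,0,0,0],[0,0,0,0,0,0,0]]])

```text
clock: 2.8
eef_pos: [0.4192, 0.0022, 0.2318]
tool_rot: [-0.011, 1.0, 0.002, 0.005]
ft_force: [-0.2, 0.1, 0.6]
grip_width: -0.0004
```

```bash
python3 - <<'E'
from h import *
o=get_obs();print(o['eef_pos'],o['tool_rot'],o['grip_width'])
im=camera('wrist');cv2.imwrite('pics/w1.png',cv2.resize(im[:,:,::-1],(800,500)))
for t in('latch_tab','rocker_end','rocker_box'):
    for d in masks_of(t,'wrist')[:3]:
        p=d['at'];print(t,round(d['conf'],2),p,at('wrist',p,.074 if t=='latch_tab' else .05))
E
```

```text
[0.41917686 0.00215661 0.23181463] [-0.0112904   0.99992132  0.00178446  0.00516773] -0.00040766268714823755
latch_tab 0.7 [384.5, 218.6] [0.4592 0.0743 0.074 ]
rocker_end 0.64 [228.9, 224.2] [ 0.4801 -0.097   0.05  ]
rocker_end 0.45 [533.8, 225.2] [0.4763 0.2986 0.05  ]
rocker_box 0.97 [229.6, 214.9] [ 0.4686 -0.0946  0.05  ]
```

View pics/w1.png

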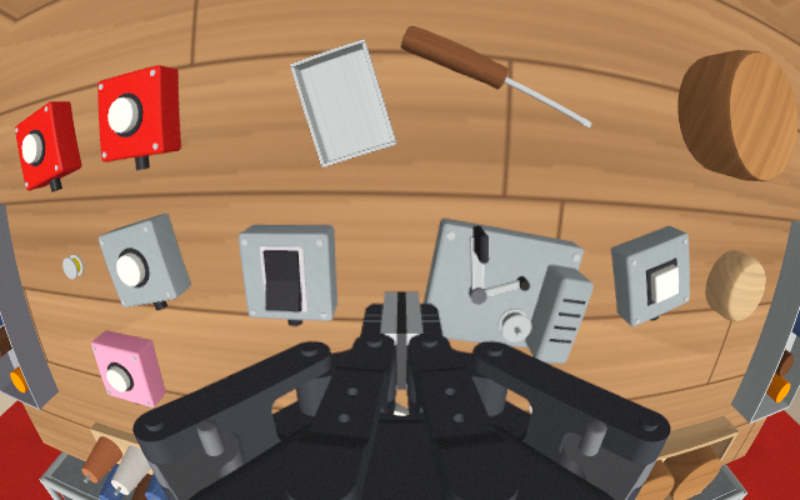

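Wrist view: the black paddle is at view (481,243) and sits on the −y side of its arm, so it is open. The rocker is at (282,280), and I can't yet tell which end is raised, so I'll enlarge it from both cameras.

```bash
python3 - <<'E'
from h import *
a=cv2.imread('pics/w1.png')[215:335,230:345];b=cv2.imread('pics/scene0.png')[188:222,276:322];c=cv2.imread('pics/w1.png')[210:370,420:600]
cv2.imwrite('pics/rk.png',np.hstack([cv2.resize(x,s,interpolation=2) for x,s in((a,(250,260)),(b,(350,260)))]))
g=lambda u,v,z:at('wrist',(u*.8,v*.8),z)
for n,u,v,z in[('pad',475,228,.074),('pad',488,262,.074),('c',441,219,.03),('c',581,246,.03),('bob',515,326,.064),('pin',479,295,.06),('rb',241,226,.04),('rb',333,226,.04),('rb',335,319,.04),('rb',246,319,.04)]:print(n,g(u,v,z))
E
```

```text
pad [0.4194 0.0678 0.074 ]
pad [0.4482 0.0815 0.074 ]
c [0.423  0.0448 0.03  ]
c [0.4445 0.1894 0.03  ]
bob [0.5144 0.1177 0.064 ]
pin [0.4845 0.0802 0.06  ]
rb [ 0.4319 -0.1415  0.04  ]
rb [ 0.43   -0.0523  0.04  ]
rb [ 0.5231 -0.0529  0.04  ]
rb [ 0.5298 -0.1469  0.04  ]
```

View pics/rk.png

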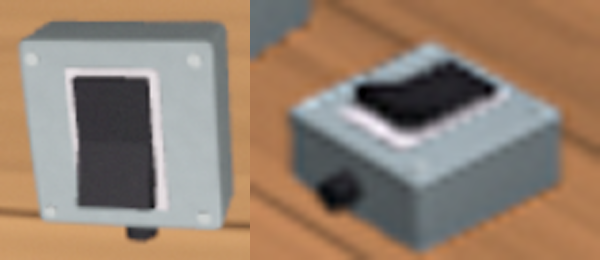

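```bash
cat >> h.py <<'E'
def proj(name,X):
    m=camera_model(name);f=200/np.tan(np.radians(m['fovy']/2))
    if name=='wrist':
        o=get_obs();T=np.eye(4);T[:3,:3]=R.from_quat(o['tool_rot']).as_matrix();T[:3,3]=o['eef_pos'];P=T@m['T_tool_cam']
    else:P=m['pose']
    c=(np.asarray(X)-P[:3,3])@P[:3,:3]
    if name=='wrist':
        r=np.linalg.norm(c[:,:2],axis=1);k=f*np.arctan2(r,c[:,2])/r
    else:k=f/c[:,2]
    return c[:,:2]*k[:,None]+[m['cx'],m['cy']]
E
python3 - <<'E'
from h import *
ims={n:camera(n) for n in('scene','top','wrist')}
S=4
def sil(n,x0,y0,yaw,sg):
    M=np.zeros((400*S,640*S),np.uint8)
    c,s=np.cos(yaw),np.sin(yaw)
    for prof in([(0,.041),(-.029,.047),(-.029,.041)],[(0,.041),(.025,.058),(.029,.05),(.028,.041)]):
        pts=[(x0+c*sg*px-s*y,y0+s*sg*px+c*y,z) for px,z in prof for y in(-.017,.017)]
        # convex hull of half
        h=cv2.convexHull((proj(n,pts)*S).astype(np.int32));cv2.fillConvexPoly(M,h,1)
    return cv2.resize(M,(640,400),interpolation=cv2.INTER_AREA)>0 if False else cv2.resize(M.astype(np.float32),(640,400),interpolation=cv2.INTER_AREA)
for n in ims:
    uv=proj(n,[(.481,-.106,.048)])[0].astype(int);R0=18 if n!='wrist' else 45
    sl=np.s_[uv[1]-R0:uv[1]+R0,uv[0]-R0:uv[0]+R0]
    g=ims[n].max(2).astype(float);d=np.clip((110-g)/50,0,1)
    lab=cv2.connectedComponents((d>.3).astype(np.uint8))[1]
    l=lab[sl];k=np.bincount(l[l>0]).argmax();d=d*(lab==k);print(n,uv,'dark px',(lab==k).sum())
    for sg in(1,-1):
        best=max((( np.minimum(d,m).sum()/np.maximum(d,m).sum()),x,y,w) for x in np.arange(.465,.5,.003) for y in np.arange(-.121,-.09,.003) for w in(-.06,-.03,0) for m in[sil(n,x,y,w,sg)])
        print(n,'raised at %+dx'%sg,np.round(best,3))
E
```

```text
scene [300 199] dark px 119
scene raised at +1x [ 0.     0.498 -0.091  0.   ]
scene raised at -1x [ 0.     0.498 -0.091  0.   ]
top [354 214] dark px 250
top raised at +1x [ 0.83   0.483 -0.109 -0.03 ]Traceback (most recent call last):
  File "<stdin>", line 19, in <module>
  File "<stdin>", line 19, in <genexpr>
  File "<stdin>", line 10, in sil
  File "h.py", line 15, in proj
    m=camera_model(name);f=200/np.tan(np.radians(m['fovy']/2))
ValueError: time passes only in moves, steps and waits
```

```bash
sed -i '1,2!b' h.py; cat >> h.py <<'E'
import functools
camera_model=functools.lru_cache(camera_model)
get_obs_live=get_obs
get_obs=functools.lru_cache(get_obs)
E
python3 - <<'E'
from h import *
ims={'scene':cv2.imread('pics/scene0.png'),'top':cv2.imread('pics/top0.png'),'wrist':cv2.resize(cv2.imread('pics/w1.png'),(640,400))}
S=4
def sil(n,x0,y0,yaw,sg,A):
    x,y,X,Y=A;M=np.zeros(((Y-y)*S,(X-x)*S),np.uint8);c,s=np.cos(yaw),np.sin(yaw)
    for prof in([(0,.041),(-.029,.047),(-.029,.041)],[(0,.041),(.025,.058),(.029,.05),(.028,.041)]):
        pts=[(x0+c*sg*px-s*w,y0+s*sg*px+c*w,z) for px,z in prof for w in(-.017,.017)]
        cv2.fillConvexPoly(M,cv2.convexHull(((proj(n,pts)-[x,y])*S).astype(np.int32)),1)
    return cv2.resize(M.astype(np.float32),(X-x,Y-y),interpolation=cv2.INTER_AREA)
for n in ims:
    u,v=proj(n,[(.481,-.106,.048)])[0].astype(int);r=18 if n!='wrist' else 50
    if n=='scene': r=15
    A=(u-r,v-r,u+r,v+r)
    g=ims[n].max(2).astype(float)[v-r:v+r,u-r:u+r];d=np.clip((120-g)/60,0,1)
    _,lab,st,ce=cv2.connectedComponentsWithStats((d>.2).astype(np.uint8))
    k=1+st[1:,4].argmax();d=d*(lab==k);print(n,u,v,st[k],ce[k])
    for sg in(1,-1):
        print(sg,np.round(max((np.minimum(d,m).sum()/np.maximum(d,m).sum(),x,y,w) for x in np.arange(.462,.503,.004) for y in np.arange(-.122,-.085,.004) for w in(-.03,0) for m in[sil(n,x,y,w,sg,A)]),3))
E
```

```text
scene 300 199 [ 5 12 18  9 96] [13.4375 16.    ]
1 [ 0.748  0.482 -0.11   0.   ]
-1 [ 0.647  0.482 -0.11  -0.03 ]
top 354 214 [ 13   8  12  21 251] [18.47808765 17.96015936]
1 [ 0.833  0.482 -0.11   0.   ]
-1 [ 0.852  0.482 -0.11   0.   ]
wrist 220 223 [  41   27   30   49 1326] [55.7254902  51.11538462]
1 [ 0.85   0.482 -0.102  0.   ]
-1 [ 0.844  0.482 -0.102  0.   ]
```

Comparing silhouettes, the scene camera favours the +x end being raised (0.75 against 0.65), and the notch in the crop agrees. I'll check it closer after the latch. Now I descend beside the paddle on its −y side.

Emit:
jog_arm(deltas=[[[-6,10,40,0,0,0,0],[-6,10,40,0,0,0,0],[-5,8,40,0,0,0,0],[0,0,0,0,0,0,0]]])

```text
clock: 3.55
eef_pos: [0.4366, 0.0425, 0.1119]
tool_rot: [-0.021, 1.0, 0.003, 0.009]
ft_force: [-0.7, -0.3, -0.2]
grip_width: -0.0
```

```bash
python3 - <<'E'
from h import *
o=get_obs();print(o['clock'],o['eef_pos'],o['tool_rot'])
im=camera('wrist');cv2.imwrite('pics/w2.png',cv2.resize(im[:,:,::-1],(800,500)))
for t in('latch_tab','rocker_end'):
    for d in masks_of(t,'wrist')[:2]:
        p=d['at'];print(t,round(d['conf'],2),p,at('wrist',p,.074 if t=='latch_tab' else .05))
E
```

```text
3.55 [0.4365872  0.0425189  0.11191475] [-0.02126271  0.99972953  0.0027421   0.00901413]
latch_tab 0.58 [365.5, 251.6] [0.4562 0.0729 0.074 ]
rocker_end 0.83 [145.4, 253.1] [ 0.4829 -0.101   0.05  ]
```

View pics/w2.png

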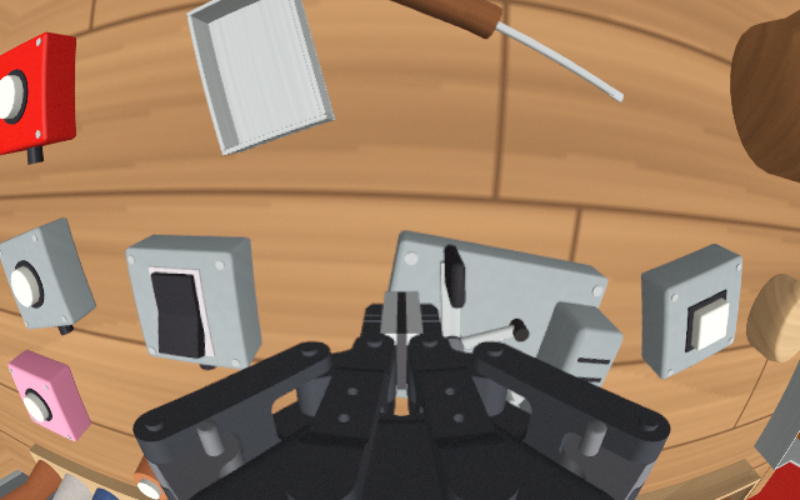

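The paddle at view (455,275) is clear to the right of the fingertips at (403,300). I correct the small tilt and yaw, shift 10 mm back towards −y, then descend.

Emit:
jog_arm(deltas=[[[0,-12,10,0,1,2.4,0],[0,0,25,0,0,0,0],[0,0,25,0,0,0,0],[0,0,0,0,0,0,0]]])

```text
clock: 4.1
eef_pos: [0.4501, 0.0272, 0.0634]
tool_rot: [0.005, 1.0, 0.003, 0.013]
ft_force: [0.2, -0.2, 0.6]
grip_width: 0.0
```

Emit:
jog_arm(deltas=[[[12,0,10,0,-1.5,0,0],[0,0,5,0,0,0,0],[0,0,0,0,0,0,0]]])

```text
clock: 4.4
eef_pos: [0.4429, 0.0255, 0.052]
tool_rot: [0.008, 1.0, 0.003, 0.03]
ft_force: [-0.5, -0.3, -0.3]
grip_width: 0.0
```

Emit:
jog_arm(deltas=[[[4,0,3,0,3.4,0,0],[0,0,0,0,0,0,0],[0,0,0,0,0,0,0]]])

```text
clock: 4.7
eef_pos: [0.4435, 0.025, 0.0525]
tool_rot: [0.008, 1.0, 0.003, 0.003]
ft_force: [-0.3, -0.2, -0.1]
grip_width: 0.0002
```

Upright now. I push towards +y.

Emit:
jog_arm(deltas=[[[3,8,2,0,0,0,0],[3,8,2,0,0,0,0],[0,8,0,0,0,0,0],[0,0,0,0,0,0,0]]])

```text
clock: 5.1
eef_pos: [0.4384, 0.0513, 0.0495]
tool_rot: [0.008, 1.0, 0.003, 0.005]
ft_force: [-0.5, -0.0, -0.3]
grip_width: 0.0
```

Emit:
jog_arm(deltas=[[[0,6,0,0,0,0,0],[0,6,0,0,0,0,0],[0,0,0,0,0,0,0]]])

```text
clock: 5.4
eef_pos: [0.4374, 0.0638, 0.0494]
tool_rot: [0.008, 1.0, 0.002, 0.005]
ft_force: [1.1, 0.1, -0.3]
grip_width: -0.0005
```

Emit:
jog_arm(deltas=[[[0,6,0,0,0,0,0],[0,6,0,0,0,0,0],[0,0,0,0,0,0,0]]])

```text
clock: 5.7
eef_pos: [0.4385, 0.0761, 0.0495]
tool_rot: [0.009, 1.0, 0.001, 0.005]
ft_force: [-0.4, -2.2, -0.3]
grip_width: -0.0001
```

Emit:
jog_arm(deltas=[[[0,5,0,0,0,0,0],[0,5,0,0,0,0,0],[0,0,0,0,0,0,0]]])

```text
clock: 6.0
eef_pos: [0.4389, 0.0838, 0.0495]
tool_rot: [0.01, 1.0, -0.003, 0.006]
ft_force: [0.2, -3.4, 1.1]
grip_width: 0.0002
```

Emit:
jog_arm(deltas=[[[0,4,0,0,0,0,0],[0,4,0,0,0,0,0],[0,0,0,0,0,0,0]]])

```text
clock: 6.3
eef_pos: [0.4388, 0.0831, 0.0498]
tool_rot: [0.013, 1.0, -0.014, 0.006]
ft_force: [-0.2, -0.8, 2.3]
grip_width: -0.0
```

```bash
python3 - <<'E'
from h import *
o=get_obs();print(o['clock'],o['eef_pos'],o['tool_rot'],o['ft_force'])
im=camera('wrist')[:,:,::-1];t=camera('top')[:,:,::-1]
cv2.imwrite('pics/l1.png',np.hstack([cv2.resize(im[150:310,230:500],(470,280)),cv2.resize(t[165:245,240:330],(315,280),interpolation=2)]))
E
```

```text
6.3 [0.43880142 0.0831033  0.04976767] [ 0.01320105  0.99979408 -0.01413953  0.00613172] [-0.21035934 -0.81947753  2.255677  ]
```

View pics/l1.png

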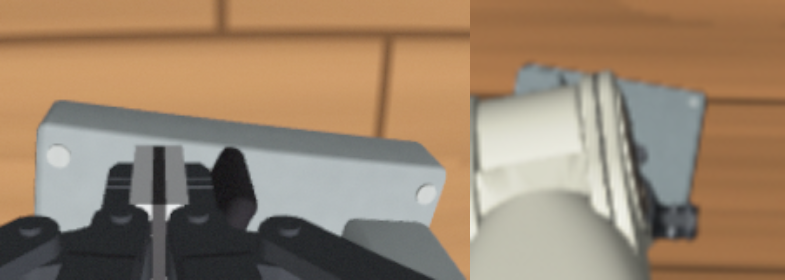

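The paddle now touches the right side of the fingers and has moved, but I can't tell whether it has reached the stop. I push a bit harder.

Emit:
jog_arm(deltas=[[[0,10,0,1.6,0,0,0],[0,10,0,0,0,0,0],[0,10,0,0,0,0,0]]])

```text
clock: 6.7
eef_pos: [0.4386, 0.0837, 0.0503]
tool_rot: [0.023, 0.998, -0.064, 0.008]
ft_force: [-2.2, -34.4, 16.5]
grip_width: 0.0001
```

That is a firm stop at 34 N. I back off, straighten and rise.

Emit:
jog_arm(deltas=[[[0,-15,0,0,0,0,0],[0,-15,0,-3.5,0,0,0],[0,-5,-10,-3.5,0,2.6,0],[0,0,-30,0,0,0,0],[0,0,-30,0,0,0,0]]])

```text
clock: 7.2
eef_pos: [0.4318, 0.0511, 0.1227]
tool_rot: [0.045, 0.999, 0.002, 0.005]
ft_force: [0.2, 0.3, -0.4]
grip_width: 0.0002
```

Emit:
jog_arm(deltas=[[[0,-20,-10,0,0,-5.2,0],[0,-30,0,0,0,0,0],[0,-30,0,0,0,0,0],[0,-25,0,0,0,0,0],[0,0,0,0,0,0,0]]])

```text
clock: 7.7
eef_pos: [0.436, -0.0507, 0.1381]
tool_rot: [-0.005, 1.0, 0.008, 0.012]
ft_force: [0.5, 0.2, -0.8]
grip_width: -0.0001
```

```bash
python3 - <<'E'
from h import *
o=get_obs();print(o['clock'],o['eef_pos'],o['tool_rot'],o['ft_force'])
im=camera('wrist')[:,:,::-1];t=camera('top')[:,:,::-1];s=camera('scene')[:,:,::-1]
cv2.imwrite('pics/w3.png',im)
for n in ['rocker_end']:
  for d in masks_of(n,'wrist')[:2]: print(n,d['conf'],d['at'],at('wrist',d['at'],.05))
cv2.imwrite('pics/l2.png',np.vstack([cv2.resize(im[130:330],(800,250)),np.hstack([cv2.resize(t[175:245,240:330],(400,311),interpolation=2),cv2.resize(s[185:255,280:370],(400,311),interpolation=2)])]))
E
```

```text
7.7 [ 0.43596833 -0.05071494  0.13807771] [-0.00544278  0.99987397  0.00823354  0.0124347 ] [ 0.45873352  0.15743335 -0.84753867]
rocker_end 0.71 [251.8, 243.2] [ 0.4766 -0.106   0.05  ]
rocker_end 0.36 [477.1, 223.6] [0.4598 0.0895 0.05  ]
```

View pics/l2.png

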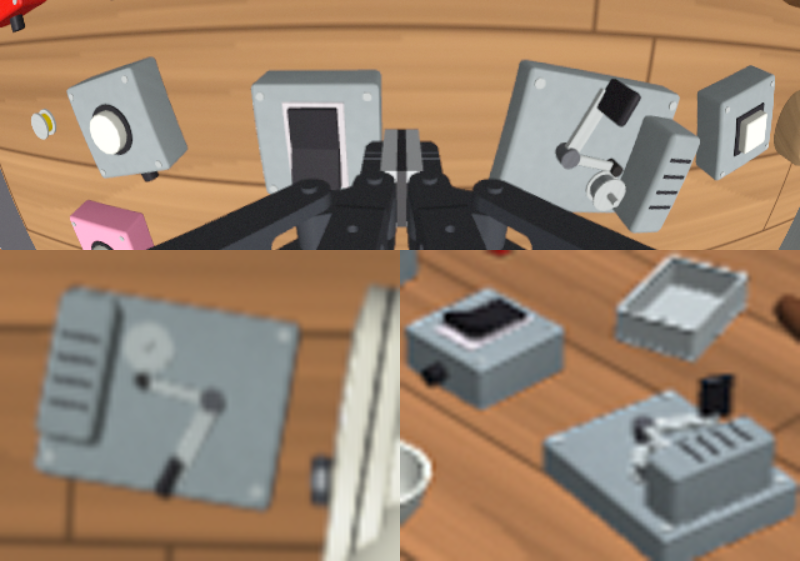

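The latch arm now points about 15° past the winder's −x axis, which puts it at its stop. In the scene crop the rocker's left end (450,300), which is world +x, peaks above a notch, so +x is the raised end. I move above (0.503, −0.110).

Emit:
jog_arm(deltas=[[[-20,-18,0,0.9,1.4,0.6,0],[-22,-20,0,0,0,0,0],[-20,-15,10,0,0,0,0],[0,0,10,0,0,0,0],[0,0,0,0,0,0,0]]])

```text
clock: 8.4
eef_pos: [0.4993, -0.0951, 0.1161]
tool_rot: [-0.007, 1.0, 0.002, -0.002]
ft_force: [-0.9, -0.6, 0.1]
grip_width: -0.0001
```

Emit:
jog_arm(deltas=[[[-4,-13,15,0,0,0,0],[0,0,15,0,0,0,0],[0,0,10,0,0,0,0],[0,0,0,0,0,0,0]]])

```text
clock: 8.8
eef_pos: [0.5016, -0.1032, 0.0752]
tool_rot: [-0.011, 1.0, 0.003, -0.003]
ft_force: [0.1, -0.5, 0.8]
grip_width: 0.0001
```

Emit:
jog_arm(deltas=[[[-2,-6,6,0,0,0,0],[0,0,6,0,0,0,0],[0,0,5,0,0,0,0],[0,0,0,0,0,0,0]]])

```text
clock: 9.2
eef_pos: [0.5042, -0.1084, 0.0586]
tool_rot: [-0.012, 1.0, 0.003, -0.002]
ft_force: [-0.5, 0.4, 0.9]
grip_width: -0.0003
```

Emit:
jog_arm(deltas=[[[0,0,4,0,0,0,0],[0,0,4,0,0,0,0],[0,0,4,0,0,0,0],[0,0,0,0,0,0,0]]])

```text
clock: 9.6
eef_pos: [0.5084, -0.1086, 0.0483]
tool_rot: [-0.012, 1.0, 0.003, 0.003]
ft_force: [-0.1, -0.9, 0.5]
grip_width: -0.0002
```

Emit:
jog_arm(deltas=[[[3,0,3,0,0,0,0],[0,0,3,0,0,0,0],[0,0,3,0,0,0,0],[0,0,0,0,0,0,0]]])

```text
clock: 10.0
eef_pos: [0.5073, -0.1089, 0.0478]
tool_rot: [-0.012, 1.0, 0.002, 0.007]
ft_force: [-1.0, -0.7, -0.3]
grip_width: 0.0004
```

Emit:
jog_arm(deltas=[[[2,0,6,0,0,0,0],[0,0,6,0,0,0,0]]])

```text
clock: 10.2
eef_pos: [0.5078, -0.1092, 0.0459]
tool_rot: [-0.012, 1.0, 0.002, 0.011]
ft_force: [-21.9, 4.7, 62.0]
grip_width: -0.0001
```

Emit:
jog_arm(deltas=[[[0,0,-15,0,0,0,0],[0,0,-30,0,0,0,0],[0,-30,-20,0,0,0,0],[0,-40,0,0,0,0,0],[0,-30,0,0,0,0,0]]])

```text
clock: 10.7
eef_pos: [0.5046, -0.2082, 0.1129]
tool_rot: [-0.016, 1.0, 0.002, 0.008]
ft_force: [1.0, 0.1, -0.7]
grip_width: -0.0002
```

```bash
python3 - <<'E'
from h import *
o=get_obs();print(o['clock'],o['eef_pos'],o['tool_rot'],o['ft_force'])
im=camera('wrist')[:,:,::-1];t=camera('top')[:,:,::-1];s=camera('scene')[:,:,::-1]
cv2.imwrite('pics/l3.png',np.vstack([cv2.resize(im[100:340],(800,300)),np.hstack([cv2.resize(s[175:225,265:335],(400,286),interpolation=2),cv2.resize(cv2.imread('pics/scene0.png')[175:225,265:335],(400,286),interpolation=2)])]))
for d in masks_of('start_top','wrist')[:3]: print(d['conf'],d['at'],at('wrist',d['at'],.052))
E
```

```text
10.7 [ 0.50457488 -0.20822719  0.11294004] [-0.01564423  0.99984052  0.00181643  0.00841951] [ 0.9935499   0.11058857 -0.70456136]
0.94 [208.8, 171.4] [ 0.4791 -0.2867  0.052 ]
0.73 [57.1, 11.6] [ 0.3371 -0.439   0.052 ]
0.63 [437.1, 176.4] [ 0.4775 -0.1269  0.052 ]
```

View pics/l3.png

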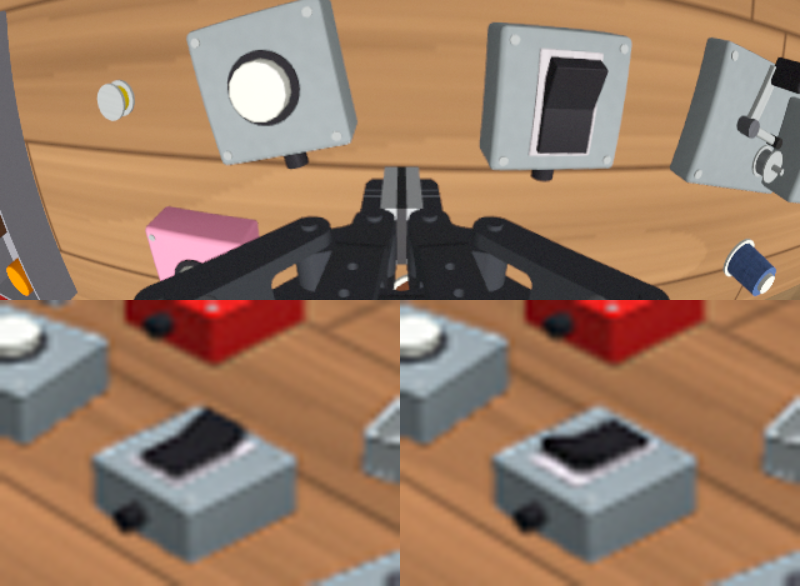

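The rocker has flipped: its −x end is now up (left crop against the earlier one on the right). The round white button on the grey box at wrist view (262,90) is the start button. Two measurements agree: (0.479, −0.287) and (0.4795, −0.289).

Emit:
jog_arm(deltas=[[[10,-30,0,0,1,1.8,0],[10,-30,10,0,0,0,0],[5,-20,10,0,0,0,0],[0,0,10,0,0,0,0],[0,0,0,0,0,0,0]]])

```text
clock: 11.4
eef_pos: [0.4763, -0.2819, 0.0762]
tool_rot: [-0.002, 1.0, 0.006, -0.006]
ft_force: [-0.3, 0.1, 0.6]
grip_width: 0.0
```

Emit:
jog_arm(deltas=[[[-2,-6,6,0,-0.7,0,0],[0,0,7,0,0,0,0],[0,0,5,0,0,0,0],[0,0,0,0,0,0,0]]])

```text
clock: 11.8
eef_pos: [0.479, -0.284, 0.0564]
tool_rot: [-0.005, 1.0, 0.007, 0.0]
ft_force: [-0.4, -0.2, -0.9]
grip_width: 0.0
```

Emit:
jog_arm(deltas=[[[0,0,3,0,0,0,0],[0,0,3,0,0,0,0],[0,0,0,0,0,0,0]]])

```text
clock: 12.1
eef_pos: [0.4796, -0.2836, 0.0507]
tool_rot: [-0.006, 1.0, 0.006, 0.0]
ft_force: [-1.4, 0.5, 2.0]
grip_width: -0.0001
```

Contact with the button. I press on to the bottom.

Emit:
jog_arm(deltas=[[[0,0,3,0,0,0,0],[0,0,3,0,0,0,0],[0,0,2,0,0,0,0],[0,0,2,0,0,0,0]]])

```text
clock: 12.5
eef_pos: [0.4799, -0.2838, 0.0459]
tool_rot: [-0.005, 1.0, 0.006, 0.002]
ft_force: [-5.7, 2.8, 15.7]
grip_width: -0.0
```

Emit:
jog_arm(deltas=[[[0,0,3,0,0,0,0],[0,0,3,0,0,0,0],[0,0,3,0,0,0,0]]])

```text
clock: 12.8
eef_pos: [0.48, -0.2838, 0.0458]
tool_rot: [-0.005, 1.0, 0.005, 0.004]
ft_force: [-7.5, 4.2, 20.8]
grip_width: -0.0001
```

The button bottomed at z 45.8 mm, about 6 mm down, with 21 N and held for over 0.3 s. I retreat upward.

Emit:
jog_arm(deltas=[[[0,0,-15,0,0,0,0],[0,0,-35,0,0,0,0],[0,0,-40,0,0,0,0],[30,0,-30,0,0,0,0],[0,0,0,0,0,0,0]]])

```text
clock: 13.3
eef_pos: [0.4489, -0.2853, 0.1694]
tool_rot: [-0.006, 1.0, 0.004, 0.005]
ft_force: [0.8, -1.0, -0.1]
grip_width: 0.0002
```

```bash
python3 - <<'E'
from h import *
o=get_obs();print(o['clock'],o['eef_pos'],o['ft_force'])
im=camera('wrist')[:,:,::-1];t=camera('top')[:,:,::-1];s=camera('scene')[:,:,::-1]
cv2.imwrite('pics/f.png',np.vstack([cv2.resize(im[60:340],(800,350)),np.hstack([cv2.resize(s[150:330,190:480],(400,248)),cv2.resize(t[110:310,125:525],(400,248))])]))
E
```

```text
13.3 [ 0.4488721  -0.28526219  0.16941717] [ 0.83587967 -1.00856973 -0.08443246]
```

View pics/f.png

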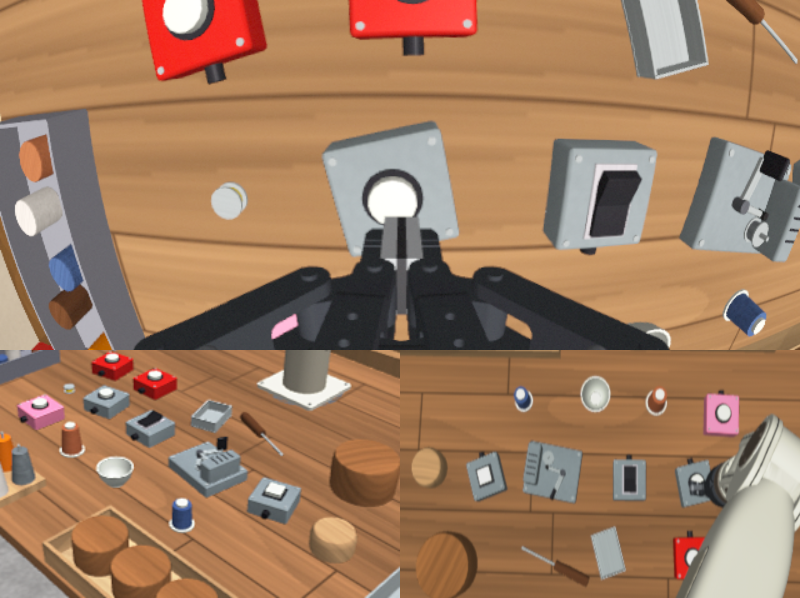

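The latch is closed, the rocker is on, the start button is back up, the loose things are where they were, and the hand is clear.

```bash
python3 -c "
from workcell import *
print(job_done())"
```

```text
the job is handed in; nothing more can be done
None
```

I did all three steps in order with closed fingers and handed the job in at about 13.5 s of the 51 s allowed; `job_done` gives no verdict.

- **Latch:** I pushed the paddle until it stopped firmly at 34 N. The top view then showed the latch arm about 15° past the winder's −x axis, which matches its closed position.
- **Rocker:** I pressed the +x end down until it stopped. The press peaked at 62 N on the wrist, harder than needed but under the 120 N limit. The pictures before and after show it switched over.
- **Start button:** I pressed the round button on the grey box to its bottom, about 6 mm down (21 N, held over 0.3 s), then let go.

**Last check:** the final pictures show the latch closed, the rocker on, the start button up and the loose things apparently unmoved. The hand is at 0.17 m, touching nothing. I never went near the stop button or the pink and red look-alikes.

**Disagreements:**
- **Camera offset:** the first wrist-camera position of the rocker was about 8 mm off the top camera's in y, so I used the top camera there.
- **Raised end:** only the scene camera showed clearly which end of the rocker was raised; the result of the press confirmed it.
- **Not measured:** I judged the joint angles and the loose things' positions from pictures only.

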